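# Count out three rollers on the tipping board

## Task

Count out three rollers with the counting board: lift its channel end until all five rollers have run out of the channel onto the pocketed part of the board, set it down again, then lift the other end so that the surplus runs back into the channel while one roller stays in each of the three pockets. Leave the board standing flat on the bench, with three rollers in the pockets and two in the channel. Move the rollers only by tipping the board, never by touching them, move the board gently without dropping it or tipping it steeper than about 35 degrees, and leave the other things alone.

Things in the scene. Friction and masses are not known exactly. Their poses are not given: they have to be found in the camera images.
- board: Loose wooden counting board, 110 mm wide (its x), 380 mm long (its y), about 0.75 kg, flat on the bench. Origin: centre of the underside, z up. Inside 92.5 mm wide, side walls 60 mm and end walls 64 mm above the underside. Channel towards +y, then ramp, three pockets, bare deck towards -y. Lifted by one handle it pivots on the other end's bottom edge, 190 mm from the origin
- channel (a point): Middle of the channel's floor, 24 mm above the underside. The level floor runs from y = +42 to +182 mm of the board; from y = +42 to +4 mm a ramp rises 12 mm to the plywood deck. Rollers rub on each other and may hang on the ramp, or in the dips beside filled pockets: the tilt they need (about 17 to 33 degrees) differs each time, so watch them; rocking helps
- deck (a point): Middle of the bare deck at the far end, 36 mm above the underside; it runs from y = -124 mm (edge of pocket 3) to the end wall at y = -182 mm of the board
- channel_handle (a point): Middle of the steel bar handle on the channel end (+y of the board), 12 mm round bar, 84 mm long along the board's x, centre 40 mm above the underside and 42 mm out from the end wall; the bar may turn in a grip
- far_handle (a point): Middle of the same kind of bar handle on the other end (-y of the board), same height and stand-off
- pocket1 (a point): Place of a roller's centre when it lies in pocket 1 of 3 (1 is next to the channel), 24 mm above the underside, at y = -24 mm of the board. Pocket: blue floor, 32 mm wide, 24 mm deep, across the whole board, so that a seated roller is level with the deck
- pocket2 (a point): Place of a roller's centre when it lies in pocket 2 of 3 (1 is next to the channel), 24 mm above the underside, at y = -66 mm of the board. Pocket: blue floor, 32 mm wide, 24 mm deep, across the whole board, so that a seated roller is level with the deck
- pocket3 (a point): Place of a roller's centre when it lies in pocket 3 of 3 (1 is next to the channel), 24 mm above the underside, at y = -108 mm of the board. Pocket: blue floor, 32 mm wide, 24 mm deep, across the whole board, so that a seated roller is level with the deck
- roller1: White plastic roller with dark end caps, 24 mm diameter, 90 mm long, about 50 g, all look alike but some roll more stiffly (unseen); origin at its centre, x along its axis. All five start side by side in the channel
- roller2: White plastic roller with dark end caps, 24 mm diameter, 90 mm long, about 50 g, all look alike but some roll more stiffly (unseen); origin at its centre, x along its axis. All five start side by side in the channel
- roller3: White plastic roller with dark end caps, 24 mm diameter, 90 mm long, about 50 g, all look alike but some roll more stiffly (unseen); origin at its centre, x along its axis. All five start side by side in the channel
- roller4: White plastic roller with dark end caps, 24 mm diameter, 90 mm long, about 50 g, all look alike but some roll more stiffly (unseen); origin at its centre, x along its axis. All five start side by side in the channel
- roller5: White plastic roller with dark end caps, 24 mm diameter, 90 mm long, about 50 g, all look alike but some roll more stiffly (unseen); origin at its centre, x along its axis. All five start side by side in the channel
- tape: Bystander: yellow tape measure, 34x83x64 mm, standing, origin under its centre; leave alone
- parts_box: Bystander: yellow chipboard parts box, 149x105x50 mm, origin under its centre; leave alone
- masking_roll: Bystander: roll of masking tape, 86 mm across, 25 mm high, lying flat, origin under its centre; leave alone
- glue: Bystander: glue bottle, 57 mm across, 186 mm high, standing, origin under its centre; leave alone
Mind the look-alikes: they are no part of the job. What is shaped like the roller1 but orange is not meant.

How it is judged (in metres and radians):
On the way, in this order (a step that is already met when the one before it is completed fails the run):
1. all five rollers are out of the channel at the same time, beyond the top of its ramp (y of each of roller1, roller2, roller3, roller4, roller5 in the frame of board below 0.004 m), for 0.1 s.
2. one roller lies in each pocket and the two others are back in the channel ((distance between roller1 and pocket1 below 0.008 m or distance between roller2 and pocket1 below 0.008 m or distance between roller3 and pocket1 below 0.008 m or distance between roller4 and pocket1 below 0.008 m or distance between roller5 and pocket1 below 0.008 m) and (distance between roller1 and pocket2 below 0.008 m or distance between roller2 and pocket2 below 0.008 m or distance between roller3 and pocket2 below 0.008 m or distance between roller4 and pocket2 below 0.008 m or distance between roller5 and pocket2 below 0.008 m) and (distance between roller1 and pocket3 below 0.008 m or distance between roller2 and pocket3 below 0.008 m or distance between roller3 and pocket3 below 0.008 m or distance between roller4 and pocket3 below 0.008 m or distance between roller5 and pocket3 below 0.008 m) and (distance between roller1 and pocket1 below 0.008 m or distance between roller1 and pocket2 below 0.008 m or distance between roller1 and pocket3 below 0.008 m or (y of roller1 in the frame of board between 0.036 and 0.185 m and z of roller1 in the frame of board below 0.043 m and x of roller1 in the frame of board between -0.02 and 0.02 m)) and (distance between roller2 and pocket1 below 0.008 m or distance between roller2 and pocket2 below 0.008 m or distance between roller2 and pocket3 below 0.008 m or (y of roller2 in the frame of board between 0.036 and 0.185 m and z of roller2 in the frame of board below 0.043 m and x of roller2 in the frame of board between -0.02 and 0.02 m)) and (distance between roller3 and pocket1 below 0.008 m or distance between roller3 and pocket2 below 0.008 m or distance between roller3 and pocket3 below 0.008 m or (y of roller3 in the frame of board between 0.036 and 0.185 m and z of roller3 in the frame of board below 0.043 m and x of roller3 in the frame of board between -0.02 and 0.02 m)) and (distance between roller4 and pocket1 below 0.008 m or distance between roller4 and pocket2 below 0.008 m or distance between roller4 and pocket3 below 0.008 m or (y of roller4 in the frame of board between 0.036 and 0.185 m and z of roller4 in the frame of board below 0.043 m and x of roller4 in the frame of board between -0.02 and 0.02 m)) and (distance between roller5 and pocket1 below 0.008 m or distance between roller5 and pocket2 below 0.008 m or distance between roller5 and pocket3 below 0.008 m or (y of roller5 in the frame of board between 0.036 and 0.185 m and z of roller5 in the frame of board below 0.043 m and x of roller5 in the frame of board between -0.02 and 0.02 m))), for 0.2 s.
At the end, for the whole second after the job is handed in: Each of the three pockets holds a roller (centre within 8 mm of the pocket's place), the other two rollers lie in the channel, the board stands flat on the bench (within 0.03 rad), and board and rollers are at rest (all of step 2 and angle between board's own z axis and vertical below 0.03 rad and height (world z) of board below 0.004 m and linear speed of board below 0.02 m/s and linear speed of each of roller1, roller2, roller3, roller4, roller5 below 0.03 m/s); the robot touches nothing.
It fails at once if a roller is touched by the robot (contact force between any of the fingers, the arm and roller1 above 1 N or contact force between any of the fingers, the arm and roller2 above 1 N or contact force between any of the fingers, the arm and roller3 above 1 N or contact force between any of the fingers, the arm and roller4 above 1 N or contact force between any of the fingers, the arm and roller5 above 1 N).
It fails at once if the board is dropped or flung (its centre faster than 0.4 m/s) (linear speed of board above 0.4 m/s).
It fails at once if the board is tipped much too steeply (over 0.7 rad, 40 degrees) (angle between board's own z axis and vertical above 0.7 rad).
It fails at once if a bystander is pushed more than 30 mm (distance of any of tape, parts_box, masking_roll, glue from where it was at the start of the episode above 0.03 m).
It also fails if it takes over 67 s, if anything falls off the work surface, if the arm or the gripper's body presses on something with over 40 N, if the wrist force passes 120 N, or if a joint passes its speed limit or range.

## Robot

A 6-joint arm with a two-finger parallel gripper is mounted at the origin on the work surface; the furniture and walls round the work are solid. World frame = base frame: x ahead of the robot, y to its left, z up, the work surface at z = 0. Lengths are in m, angles in degrees, forces in N, time in s.
With the tool pointing down it reaches from about 0.25 to 0.725 m from the base axis. Payload 9.7 kg.
Tool frame: the origin (TCP) lies midway between the tips of the shut fingers; the grasp point (between the pads) lies 19 mm behind it (bot.hold_point_z is the distance from the TCP to the grasp point, in m); z points along the fingers, y is the line along which they close (so a half turn about z gives the same grasp; the last joint's range is limited). The gripper opens to 85 mm and grips with 20 to 120 N. Pads are 22 mm wide; open, the fingers measure 114 mm over their backs; the gripper's body (76 mm by 85 mm) begins 54 mm behind the grasp point. The pads swing forward as they close: fully open they stand 13 mm farther back than shut.
Start: joints at [-75.115, 4.979, 10.078, 95.1, 0, 90], TCP at [0.141, -0.532, 0.231] pointing down, gripper open.
Joint ranges: [-179.16, 179.16], [-48.56, 103.87], [-65.8, 70.77], [-126.05, 130.52], [-82.76, 87.17], [-180, 180]. Speed limits (degrees/s): [127.2, 127.2, 147.25, 180, 180, 180].

## Interface

Orientations are given as [roll, pitch, yaw] about the fixed x, y, z axes, in that order (R = Rz(yaw) Ry(pitch) Rx(roll)).
In Python, from workcell import bot gives the robot as it stands.
- The arm moves only by the tool play_rows, never from a script. Its argument "steps" is a list that holds one entry, the list of rows, each a list of 4 numbers: the shift along the tool's x, y, z in m, then the turn about the tool's z in rad. In form: [[[tx, ty, tz, yaw], ...]]. A call has exactly 5 rows; each row shifts and turns the commanded pose from where the row before left it, along the tool's axes as they then stand; what a row does not reach is not made up. A row lasts 1/12 s, in which the tool goes at most 41.7 mm and 7.16 degrees, less where a joint would pass 70% of its speed; a pose out of reach is approached as far as the arm can. A call is refused whole if a number of a shift passes 0.0417 or a number of a turn 0.125, either way. A call with a gripper value outside its range is refused whole. "gripper" is the finger opening in m, from 0 to 0.0854, set as the call begins (left out, the last holds). The fingers move at their own pace and stop on an object; "squeeze" is the grip in N (left out, the last holds). Time passes only in rows, so rows that do not move let the fingers close, or fill a call up. It gives the time, the measured TCP pose, the force, the opening and the grip force at its end, in the units of the state.
- bot.get_obs(): the state, without advancing time (a new reading comes with each control period).
- bot.camera(name): name is "scene" or "top" or "wrist"; returns a dict with "img" (480x640x3 uint8, blue, green, red), "vfov" (degrees; the focal length in pixels is half the picture's height over the tangent of half this angle, whatever the lens; pixels are square), "cx", "cy" (the principal point, pixels), "xyz" and "attitude" of the camera in the world. Camera axes: x right, y down, z forward; pixel columns grow to the right and rows downward; lengths in m; the calibration is good to about 2 mm. A picture is of the moment at which its call begins. There is no depth.
- bot.job_done(): hands the job in; it is judged then, once.
The state is a dict: "time": time; "q": joint angles; "qd": joint speeds; "joint_efforts": joint torques, N m; "ee_pos": TCP position; "tcp_rot": TCP orientation; "wrist_force": force on the tool from outside, world axes, zero at the start; "torque": the same for the moment, N m; "opening": finger opening in m; "grasp_force": force on a finger pad.
Only numpy, scipy, OpenCV 4.12 (cv2) and the standard library are available. Lean on these libraries where they do the work, as an engineer would, in place of code of your own. Each camera call takes 0.05 s, during which the arm holds its last target. There are 200 camera calls.

## Working session

There is one attempt and no reset: what is moved stays moved. The work goes in short steps, Python scripts to look and compute and a tool call to move; the robot and the scene stay as the last step left them, time stands still between calls to the robot, and variables do not carry over. Pictures are saved under pics/ and viewed, at most 10 in all, crops included, and the job is handed in when it is done.

Besides the shell and the picture viewer there is one more tool, called after "Call:" in YAML: its name, and indented under it one key for each argument. play_rows: Moves the arm, as the interface text tells. Its arguments: {"type":"object","properties":{"steps":{"type":"array","items":{"type":"array","items":{"type":"array","items":{"type":"number"}}}},"gripper":{"type":"number"},"squeeze":{"type":"number"}},"required":["steps"]}

```bash
mkdir -p pics
cat > h.py <<'E'
import cv2,numpy as np
from scipy.spatial.transform import Rotation as R
from workcell import bot
def K(c):
    f=240/np.tan(np.radians(c['vfov'])/2); return f
def rot(c):
    a=np.array(c['attitude'],float)
    return a if a.shape==(3,3) else R.from_euler('xyz',a,degrees=True).as_matrix()
def ray(c,u,v,z):
    f=K(c); d=rot(c)@np.array([(u-c['cx'])/f,(v-c['cy'])/f,1]); o=np.array(c['xyz'])
    return o+d*(z-o[2])/d[2]
def proj(c,p):
    f=K(c); q=rot(c).T@(np.array(p)-np.array(c['xyz'])); return f*q[0]/q[2]+c['cx'],f*q[1]/q[2]+c['cy']
E
python3 - <<'E'
from h import *
a=bot.camera('scene');b=bot.camera('top')
for n,c in(('scene',a),('top',b)): cv2.imwrite(f'pics/{n}0.png',c['img']); print({k:v for k,v in c.items() if k!='img'})
print(bot.get_obs(),bot.hold_point_z)
E
```

```text
{'vfov': 44.567595080539924, 'cx': 324.52240350511875, 'cy': 233.36293218111575, 'xyz': array([0.02422235, 0.94271828, 1.07907227]), 'attitude': array([-138.60239708,    0.93974125, -154.63735121])}
{'vfov': 50.580771590658074, 'cx': 311.51287521850963, 'cy': 239.7194899149176, 'xyz': array([0.33085418, 0.13996656, 1.38467177]), 'attitude': array([-174.61340829,   -1.43197278,  -90.12279137])}
{'time': 0.1, 'q': array([-7.51114603e+01,  5.00844349e+00,  1.00372635e+01,  9.50992289e+01,
        1.09076789e-03,  9.00025711e+01]), 'qd': array([ 0.03405793, -0.0359593 , -0.02668138, -0.02905308, -0.01441052,
       -0.06780258]), 'joint_efforts': array([ 3.63114141e-04, -5.21558654e+01,  4.65655804e+01,  1.59069349e-02,
        1.44454663e-05,  1.55049776e-05]), 'ee_pos': array([ 0.14126719, -0.53132772,  0.23063372]), 'tcp_rot': array([-1.79929591e+02, -1.08760747e-03,  1.48859672e+01]), 'wrist_force': array([-0.02621688, -0.13267129,  0.18083939]), 'torque': array([0.03895566, 0.03237955, 0.03877399]), 'grasp_force': 0.0, 'opening': 0.08513821311650203} 0.0187
```

View pics/top0.png

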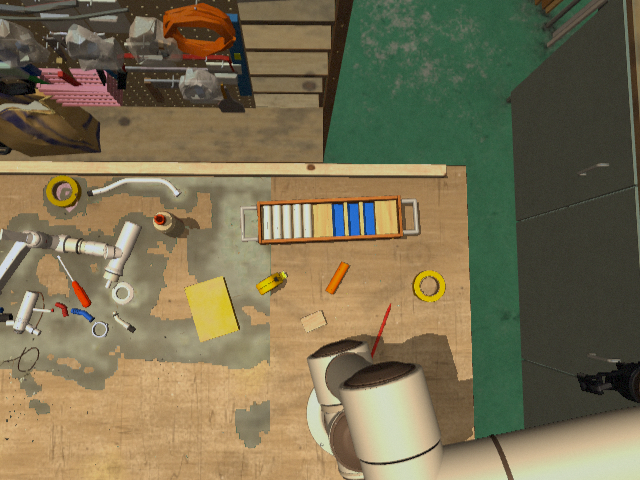

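View pics/scene0.png

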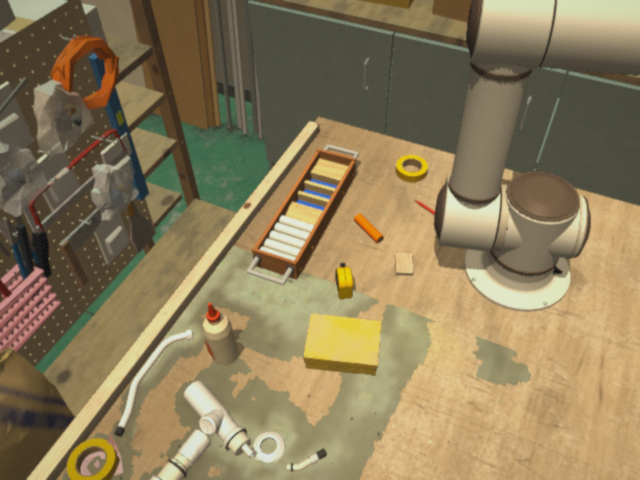

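Run:
```python
from h import *
c=bot.camera('top'); im=c['img']; hsv=cv2.cvtColor(im,cv2.COLOR_BGR2HSV)
x0,y0,x1,y1=235,185,425,250
sub=hsv[y0:y1,x0:x1]
m=cv2.inRange(sub,(110,120,80),(130,255,255))
n,l,s,ce=cv2.connectedComponentsWithStats(cv2.inRange(sub,(100,120,60),(130,255,255)))
for i in range(1,n):
    if s[i,4]>50: print('blue',ce[i]+[x0,y0],s[i],ray(c,*(ce[i]+[x0,y0]),.012)[:2])
m=cv2.inRange(sub,(0,130,60),(13,255,255))
m=cv2.morphologyEx(m,cv2.MORPH_CLOSE,np.ones((3,3)))
cs=max(cv2.findContours(m,cv2.RETR_EXTERNAL,cv2.CHAIN_APPROX_NONE)[0],key=cv2.contourArea)
r=cv2.minAreaRect(cs); bp=cv2.boxPoints(r)+[x0,y0]; P=np.array([ray(c,*p,.062)[:2] for p in bp]); print(bp,P,P.mean(0),[np.linalg.norm(P[i]-P[i-1]) for i in range(4)])
g=cv2.inRange(sub,(0,0,140),(180,45,255)); g=cv2.bitwise_and(g,255)
for a,b in((0,14),(172,190)):
    ys,xs=np.nonzero(g[:,a:b]); print(a,len(xs),[np.round(ray(c,*p,.046)[:2],4) for p in ((np.median(xs)+a+x0,(ys.min()+ys.max())/2+y0),)],xs.min()+a+x0,xs.max()+a+x0,ys.min()+y0,ys.max()+y0)
big=cv2.resize(im[y0:y1,x0:x1],None,fx=4,fy=4,interpolation=cv2.INTER_CUBIC); cv2.imwrite('pics/crop1.png',big)
```

```text
blue [337.54700855 219.5042735 ] [ 97  19  12  32 351] [0.51567928 0.03418722]
blue [353.06586826 218.82934132] [112  18  13  32 334] [ 0.51758979 -0.00828289]
blue [368.42857143 218.37386018] [128  18  12  32 329] [ 0.51889817 -0.05039338]
[[256.24548912 201.06089783]
 [400.5375824  194.87696838]
 [402.39479065 238.21166229]
 [258.10269165 244.39559174]] [[ 0.55755383  0.25170599]
 [ 0.57495145 -0.1296155 ]
 [ 0.45957144 -0.13236637]
 [ 0.44326376  0.24595593]] [0.50883512 0.05892001] [np.float64(0.11443462161600865), np.float64(0.38171815566532374), np.float64(0.11541280357966849), np.float64(0.378673617407458)]
0 31 [array([0.5001, 0.2902])] 240 246 207 240
172 27 [array([ 0.5221, -0.1707])] 409 417 200 231
```

View pics/crop1.png

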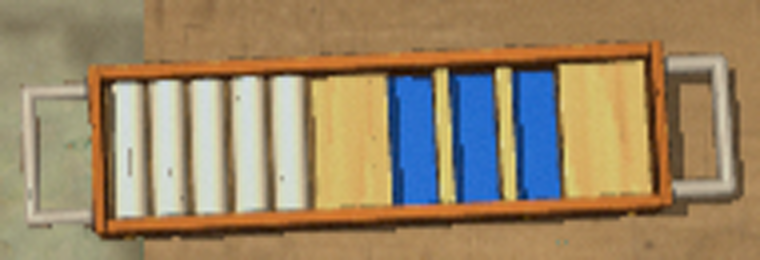

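Call:
play_rows:
  steps:
    - [[0,0,0,0.108],[0,0,0,0.108],[0,0,0,0],[0.008,-0.016,0,0],[0.0155,-0.032,0,0]]
  gripper: 0.04
  squeeze: 60

```text
time: 0.57
ee_pos: [0.162, -0.4837, 0.2299]
tcp_rot: [-179.9, 0.0, 2.6]
wrist_force: [0.9, -0.5, 0.0]
opening: 0.0405
grasp_force: 0.0
```

Call:
play_rows:
  steps:
    - [[0.0159,-0.032,0,0],[0.0159,-0.032,0,0],[0.0159,-0.032,0,0],[0.0159,-0.032,0,0],[0.0159,-0.032,0,0]]

```text
time: 0.98
ee_pos: [0.2352, -0.3176, 0.2311]
tcp_rot: [180.0, -0.0, 2.7]
wrist_force: [1.3, -0.8, -0.5]
opening: 0.0401
grasp_force: 0.0
```

Call:
play_rows:
  steps:
    - [[0.0159,-0.032,0,0],[0.0159,-0.032,0,0],[0.0159,-0.032,0,0],[0.0159,-0.032,0,0],[0.0159,-0.032,0,0]]

```text
time: 1.4
ee_pos: [0.3076, -0.1543, 0.2314]
tcp_rot: [180.0, -0.0, 2.7]
wrist_force: [1.6, -0.9, 0.2]
opening: 0.0401
grasp_force: 0.0
```

Call:
play_rows:
  steps:
    - [[0.0159,-0.032,0,0],[0.0159,-0.032,0,0],[0.0159,-0.032,0,0],[0.0159,-0.032,0,0],[0.0159,-0.032,0,0]]

```text
time: 1.82
ee_pos: [0.3801, 0.0093, 0.2314]
tcp_rot: [180.0, -0.0, 2.8]
wrist_force: [0.5, -0.9, 0.4]
opening: 0.0402
grasp_force: 0.0
```

Call:
play_rows:
  steps:
    - [[0.0159,-0.032,0,0],[0.0159,-0.032,0,0],[0.0159,-0.032,0,0],[0.0159,-0.032,0,0],[0.0159,-0.032,0,0]]

```text
time: 2.23
ee_pos: [0.4554, 0.0877, 0.2351]
tcp_rot: [-176.2, 0.0, 8.9]
wrist_force: [-0.2, 0.3, -0.1]
opening: 0.0399
grasp_force: 0.0
```

Run:
```python
from h import *
o=bot.get_obs(); print(np.round(o['q'],1),np.round(o['qd'],1),o['ee_pos'],o['tcp_rot'])
```

```text
[  8.6  -6.7  -1.1  95.7   3.8 179.7] [15.6 27.6 26.8 -0.8  9.1 -0. ] [0.45543452 0.08770718 0.23513698] [-1.76226414e+02  4.07386135e-02  8.87383947e+00]
```

Call:
play_rows:
  steps:
    - [[0,0,0,-0.12],[0,0,0,-0.12],[0,0,0,-0.12],[0,0,0,-0.12],[0,0,0,-0.12]]

```text
time: 2.65
ee_pos: [0.4548, 0.0868, 0.2352]
tcp_rot: [-176.9, -2.1, 43.5]
wrist_force: [0.6, 1.1, -0.0]
opening: 0.0402
grasp_force: 0.0
```

Call:
play_rows:
  steps:
    - [[0,0,0,-0.12],[0,0,0,-0.12],[0,0,0,-0.12],[0,0,0,-0.12],[0,0,0,-0.12]]

```text
time: 3.07
ee_pos: [0.4548, 0.0868, 0.2352]
tcp_rot: [-178.6, -3.5, 77.8]
wrist_force: [0.7, -0.4, -0.1]
opening: 0.0403
grasp_force: 0.0
```

Call:
play_rows:
  steps:
    - [[0,0,0,-0.12],[0,0,0,-0.12],[0,0,0,-0.12],[0,0,0,-0.12],[0,0,0,-0.12]]

```text
time: 3.48
ee_pos: [0.4548, 0.0868, 0.2352]
tcp_rot: [179.2, -3.6, 112.3]
wrist_force: [-0.3, -0.1, 1.7]
opening: 0.0398
grasp_force: 0.0
```

Call:
play_rows:
  steps:
    - [[0,0,0,-0.12],[0,0,0,-0.12],[0,0,0,-0.12],[0,0,0,-0.12],[0,0,0,-0.12]]

```text
time: 3.9
ee_pos: [0.4548, 0.0868, 0.2352]
tcp_rot: [177.3, -2.5, 146.7]
wrist_force: [0.6, 0.7, -0.2]
opening: 0.0397
grasp_force: 0.0
```

Call:
play_rows:
  steps:
    - [[0,0,0,-0.12],[0,0,0,-0.12],[0,0,0,-0.12],[0,0,0,-0.12],[0,0,0,-0.12]]

```text
time: 4.32
ee_pos: [0.4548, 0.0868, 0.2352]
tcp_rot: [176.3, -0.5, -179.0]
wrist_force: [-0.2, -0.1, 0.8]
opening: 0.04
grasp_force: 0.0
```

```bash
cat >> h.py <<'E'
def totool(d,extra=0):
    o=bot.get_obs(); M=R.from_euler('xyz',o['tcp_rot'],degrees=True).as_matrix()
    return np.round(M.T@np.array(d,float),4)
E
python3 - <<'E'
from h import *
p=bot.get_obs()['ee_pos']
print(p,totool(np.array([.502,.2912,.12])-p),totool([0,0,-.0987]))
E
```

```text
[0.45481987 0.08678429 0.23518942] [-0.0519  0.1957  0.1276] [-0.0009 -0.0064  0.0985]
```

Call:
play_rows:
  steps:
    - [[-0.0052,0.0196,0.0128,0],[-0.0052,0.0196,0.0128,0],[-0.0052,0.0196,0.0128,0],[-0.0052,0.0196,0.0128,0],[-0.0052,0.0196,0.0128,0]]

```text
time: 4.73
ee_pos: [0.4796, 0.1899, 0.1769]
tcp_rot: [176.3, -0.5, -179.3]
wrist_force: [0.5, -0.4, 0.5]
opening: 0.04
grasp_force: 0.0
```

Call:
play_rows:
  steps:
    - [[-0.0052,0.0196,0.0128,0],[-0.0052,0.0196,0.0128,0],[-0.0052,0.0196,0.0128,0],[-0.0052,0.0196,0.0128,0],[-0.0052,0.0196,0.0128,0]]

```text
time: 5.15
ee_pos: [0.5041, 0.2921, 0.1189]
tcp_rot: [176.3, -0.6, -179.3]
wrist_force: [-0.4, -0.2, 0.8]
opening: 0.04
grasp_force: 0.0
```

Call:
play_rows:
  steps:
    - [[0,0,0,-0.025],[0,0,0,0],[0,0,0,0],[0,0,0,0],[0,0,0,0]]

```text
time: 5.57
ee_pos: [0.5044, 0.2904, 0.1206]
tcp_rot: [176.3, -0.4, -178.1]
wrist_force: [0.8, -0.7, 0.5]
opening: 0.0402
grasp_force: 0.0
```

Run:
```python
from h import *
c=bot.camera('wrist'); cv2.imwrite('pics/w1.png',c['img'])
for p in [(.502,.29,.04),(.464,.29,.04),(.54,.29,.04)]: print(np.round(proj(c,p)))
p=bot.get_obs()['ee_pos']
print(p,totool(np.array([.502,.2912,.0213])-p))
```

```text
[312. 249.]
[314. 193.]
[311. 300.]
[0.50438166 0.29044625 0.12056183] [ 0.0016 -0.0056  0.0991]
```

View pics/w1.png

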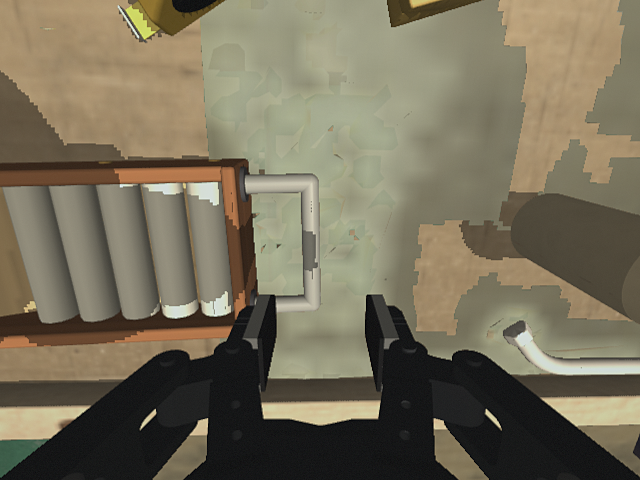

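Call:
play_rows:
  steps:
    - [[0.0014,-0.0011,0.02,0],[0.0014,-0.0011,0.02,0],[0.0014,-0.0011,0.02,0],[0.0014,-0.0011,0.02,0],[0.0014,-0.0012,0.01,0]]

```text
time: 6.03
ee_pos: [0.4955, 0.2901, 0.0276]
tcp_rot: [176.3, -0.6, -178.1]
wrist_force: [-0.2, 0.2, 0.3]
opening: 0.0398
grasp_force: 0.0
```

Call:
play_rows:
  steps:
    - [[0,0,0.005,0],[0,0,0.004,0],[0,0,0,0],[0,0,0,0],[0,0,0,0]]

```text
time: 6.45
ee_pos: [0.4971, 0.2919, 0.023]
tcp_rot: [176.2, -0.3, -178.1]
wrist_force: [-2.2, -0.8, 5.6]
opening: 0.0402
grasp_force: 2.7
```

Call:
play_rows:
  steps:
    - [[0,0,0,0],[0,0,0,0],[0,0,0,0],[0,0,0,0],[0,0,0,0]]
  gripper: 0.0
  squeeze: 50

```text
time: 6.87
ee_pos: [0.497, 0.2912, 0.0218]
tcp_rot: [176.3, -0.4, -178.1]
wrist_force: [0.5, -3.2, 6.3]
opening: 0.0104
grasp_force: 48.7
```

Call:
play_rows:
  steps:
    - [[0,0,0,0],[0,0,0,0],[0,0,0,0],[0,0,0,0],[0,0,0,0]]

```text
time: 7.28
ee_pos: [0.497, 0.2912, 0.0218]
tcp_rot: [176.3, -0.4, -178.1]
wrist_force: [-0.2, -3.2, 6.0]
opening: 0.0105
grasp_force: 48.7
```

```bash
cat >> h.py <<'E'
# board model: centre C, yaw, tilt th (deg, + = channel end lifted, - = far end lifted)
C0=np.array([.5105,.0585,0.]); YAW=2.5
def bpt(x,y,z,th):
    piv=-.19 if th>=0 else .19
    t=np.radians(th); v=np.array([0,y-piv,z]); 
    w=np.array([x,piv+v[1]*np.cos(t)-v[2]*np.sin(t),v[1]*np.sin(t)+v[2]*np.cos(t)])
    return C0+R.from_euler('z',YAW,degrees=True).apply(w)
def prof(name,th,h=.045):
    c=bot.camera(name); hsv=cv2.cvtColor(c['img'],cv2.COLOR_BGR2HSV); out=''
    for y in np.arange(-.18,.1801,.004):
        s=[]
        for x in np.arange(-.03,.031,.006):
            u,v=np.round(proj(c,bpt(x,y,h,th))).astype(int); s.append(hsv[v,u])
        s=np.median(s,0)
        out+='B' if 95<s[0]<130 and s[1]>120 else 'W' if s[1]<50 and s[2]>110 else 'k' if s[2]<70 else '.'
    print(f'{name:6}',out); return c
def watch(th):
    print('        3'.rjust(25)); prof('top',th); return prof('scene',th)
def arc(bt,dt,n):
    # tool rows for bar moving from tilt bt to bt+dt (handle channel if bt,dt>=0)
    ch=(bt+dt>0) or bt>0
    yy=.232 if ch else -.232
    P=[bpt(0,yy,.04,a) for a in np.linspace(bt,bt+dt,n+1)]
    return [totool(b-a) for a,b in zip(P,P[1:])]
E
python3 - <<'E'
from h import *
watch(0)
for a in range(0,35,5): print(a,arc(a+1e-6,5,1)[0]/5)
E
```

```text
3
top    ................BBBBBBB...BBBBBBBB...BBBBBBB...............................................
scene  ......................W.BW........BBW.......BBW.....................................kkkkkkk
0 [ 4.00e-05 -5.40e-04 -7.38e-03]
5 [ 2.00e-05 -1.18e-03 -7.30e-03]
10 [ 2.00e-05 -1.82e-03 -7.16e-03]
15 [ 2.00e-05 -2.44e-03 -6.98e-03]
20 [ 0.      -0.00304 -0.00674]
25 [-0.      -0.00362 -0.00646]
30 [-2.00e-05 -4.16e-03 -6.12e-03]
```

Call:
play_rows:
  steps:
    - [[0,-0.0005,-0.0037,0],[0,-0.0005,-0.0074,0],[0,-0.0005,-0.0074,0],[0,-0.0005,-0.0074,0],[0,-0.0005,-0.0074,0]]

```text
time: 7.8
ee_pos: [0.4966, 0.2867, 0.0544]
tcp_rot: [176.3, -0.5, -178.1]
wrist_force: [-0.0, -0.2, -6.5]
opening: 0.0097
grasp_force: 48.6
```

Call:
play_rows:
  steps:
    - [[0,-0.0008,-0.0073,0],[0,-0.0012,-0.0073,0],[0,-0.0012,-0.0073,0],[0,-0.0012,-0.0073,0],[0,-0.0012,-0.0073,0]]

```text
time: 8.22
ee_pos: [0.4973, 0.2789, 0.0906]
tcp_rot: [176.3, -0.5, -178.1]
wrist_force: [0.4, 0.5, -5.4]
opening: 0.0101
grasp_force: 48.8
```

Call:
play_rows:
  steps:
    - [[0,-0.0015,-0.0072,0],[0,-0.0018,-0.0072,0],[0,-0.0018,-0.0072,0],[0,-0.0018,-0.0072,0],[0,-0.0018,-0.0072,0]]

```text
time: 8.63
ee_pos: [0.4979, 0.2679, 0.1259]
tcp_rot: [176.3, -0.5, -178.1]
wrist_force: [-0.3, 3.5, -4.3]
opening: 0.0103
grasp_force: 48.6
```

```bash
sed -i "s/s\[1\]<50 and s\[2\]>110/s[1]<75 and s[2]>60/; s/s\[2\]<70/s[2]<50/" h.py
python3 - <<'E'
from h import *
for h in (.04,.05): prof('top',14.5,h); c=prof('scene',14.5,h)
cv2.imwrite('pics/s2.png',cv2.resize(c['img'][120:320,200:440],None,fx=3,fy=3))
E
```

```text
top    ..................BBBBB.....BBBBBB....BBBBBB.........WWWWWWWWWWWWWWWWWWWWWWWWWWWWWW.WWWWWWW
scene  ....................................................WWWWWWWWWWWWWWWWWWWWWWWWWWWWWWWW.......
top    ...................BBBBB.....BBBBBB....BBBBBB.........WWWWWWWWWWWWWWWWWWWWWWWWWWWWW.WWWWWWW
scene  .........................................................WWWWWWWWWWWWWWWWWWWWWWWWWWWWWW..kk
```

View pics/s2.png

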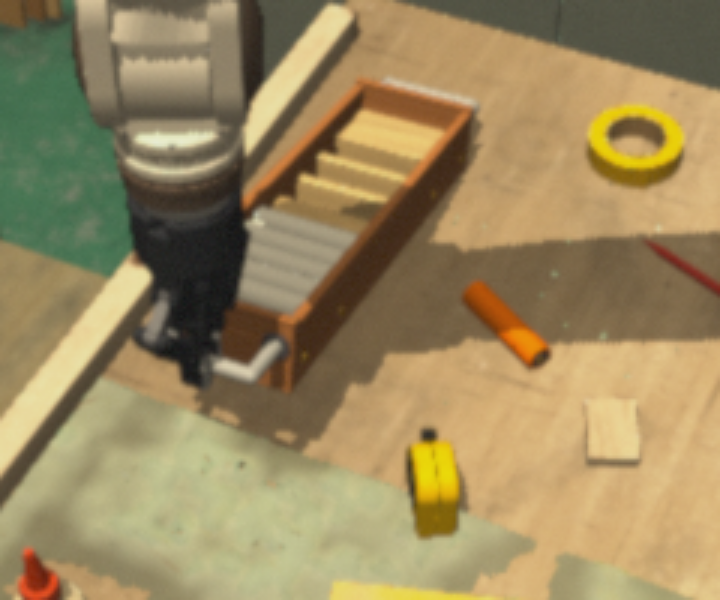

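Call:
play_rows:
  steps:
    - [[0,-0.0024,-0.007,0],[0,-0.0024,-0.007,0],[0,-0.0024,-0.007,0],[0,-0.0024,-0.007,0],[0,-0.0024,-0.007,0]]

```text
time: 9.25
ee_pos: [0.4987, 0.2534, 0.16]
tcp_rot: [176.3, -0.5, -178.1]
wrist_force: [0.5, 2.0, -3.8]
opening: 0.0101
grasp_force: 48.6
```

Call:
play_rows:
  steps:
    - [[0,-0.003,-0.0067,0],[0,-0.003,-0.0067,0],[0,-0.0015,-0.0034,0],[0,0,0,0],[0,0,0,0]]

```text
time: 9.67
ee_pos: [0.4993, 0.2453, 0.1758]
tcp_rot: [176.3, -0.4, -178.1]
wrist_force: [0.0, 5.6, -0.9]
opening: 0.0102
grasp_force: 48.8
```

Run:
```python
from h import *
print(bot.get_obs()['ee_pos'])
for h in (.04,.055): prof('top',22,h); c=prof('scene',22,h)
```

```text
[0.49927266 0.24534854 0.17584985]
top    ...................BBBB......BBBBB......BBBB......WWWWWWWWWWWWWWWWWWWWWWWWWWWWWWWWWWWWWWWWW
scene  .............................................WWWWWWWWWWWWWWWWWWWWWWWWWWWWWWWWWWWWW.........
top    .....................BBBBB.....BBBBB......BBBB...WWWWWW.WWWWWWWWWWWWWWWWWWWWWWW.WWWWWWWWWWW
scene  ..................................................WWWWWWWWWWWWWWWWWWWWWWWWWWWWWWWWWWWWWWW.k
```

Call:
play_rows:
  steps:
    - [[0,-0.0031,-0.0067,0],[0,-0.0031,-0.0067,0],[0,-0.0032,-0.0066,0],[0,-0.0016,-0.0033,0],[0,0,0,0]]

```text
time: 10.28
ee_pos: [0.4999, 0.2324, 0.1987]
tcp_rot: [176.3, -0.4, -178.1]
wrist_force: [0.3, 1.0, -2.5]
opening: 0.0101
grasp_force: 50.1
```

Call:
play_rows:
  steps:
    - [[0,0,0,0],[0,0,0,0],[0,0,0,0],[0,0,0,0],[0,0,0,0]]

```text
time: 10.7
ee_pos: [0.4996, 0.2328, 0.1979]
tcp_rot: [176.3, -0.5, -178.1]
wrist_force: [-0.1, 3.2, -2.3]
opening: 0.0105
grasp_force: 50.0
```

```bash
cat >> h.py <<'E'
from scipy.optimize import brentq
def tilt():
    p=bot.get_obs()['ee_pos']; z=p[2]+.0187
    return brentq(lambda t:.422*np.sin(t)+.04*np.cos(t)-z,-.1,.75)*57.2958
E
python3 - <<'E'
from h import *
t=tilt(); print(t,bot.get_obs()['ee_pos'])
for h in (.04,.055): prof('top',t,h); c=prof('scene',t,h)
E
```

```text
25.31116092024482 [0.49960262 0.23281309 0.19787925]
top    .................WWWWWWW...WWWWWWWWWW.WWWWWW.................................WWWWWWWWWWWWWW
scene  ...WWWWWWWWWWWWWWWWWWWWWWWWWWWWWWWWW.......WWWWW...........................................
top    .........WWWWWWW...WWWWWWWWWWWWWWWWW....WWWWWW................................WWWWWWWWWWWWW
scene  ..WWWWWWWWWWWWWWWWWWWWWWWWWWWWWWWWWW........WWWW......WWW..................................
```

Run:
```python
from h import *
c=bot.camera('top')
cv2.imwrite('pics/t3.png',cv2.resize(c['img'][170:260,230:430],None,fx=4,fy=4))
```

```text
(no output)
```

View pics/t3.png

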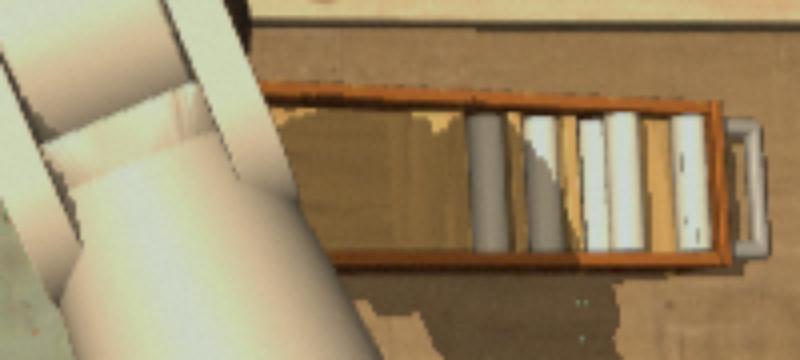

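Call:
play_rows:
  steps:
    - [[0,0.0017,0.0033,0],[0,0.0033,0.0066,0],[0,0.0032,0.0067,0],[0,0.0032,0.0067,0],[0,0.003,0.0067,0]]

```text
time: 11.37
ee_pos: [0.4986, 0.2489, 0.1677]
tcp_rot: [176.4, -0.5, -178.1]
wrist_force: [0.6, -3.4, -5.2]
opening: 0.0105
grasp_force: 50.0
```

Call:
play_rows:
  steps:
    - [[0,0.003,0.0067,0],[0,0.0025,0.007,0],[0,0.0024,0.007,0],[0,0.0024,0.007,0],[0,0.0024,0.007,0]]

```text
time: 11.78
ee_pos: [0.4981, 0.2639, 0.1345]
tcp_rot: [176.3, -0.5, -178.1]
wrist_force: [1.0, -4.3, -4.3]
opening: 0.0105
grasp_force: 50.1
```

Call:
play_rows:
  steps:
    - [[0,0.0024,0.007,0],[0,0.0019,0.0072,0],[0,0.0018,0.0072,0],[0,0.0018,0.0072,0],[0,0.0018,0.0072,0]]

```text
time: 12.2
ee_pos: [0.4975, 0.2763, 0.0996]
tcp_rot: [176.3, -0.5, -178.1]
wrist_force: [-0.1, -3.8, -3.6]
opening: 0.0104
grasp_force: 49.3
```

Call:
play_rows:
  steps:
    - [[0,0.0014,0.0072,0],[0,0.0012,0.0073,0],[0,0.0012,0.0073,0],[0,0.0012,0.0073,0],[0,0.001,0.0073,0]]

```text
time: 12.62
ee_pos: [0.4969, 0.2847, 0.0636]
tcp_rot: [176.3, -0.5, -178.1]
wrist_force: [0.8, -1.7, -2.4]
opening: 0.0103
grasp_force: 49.0
```

Run:
```python
from h import *
p=bot.get_obs()['ee_pos'];print(tilt(),p,totool(np.array([.497,.2912,.0218])-p))
```

```text
5.78439872234044 [0.4969157  0.28465243 0.06362775] [-0.0006  0.0038  0.0422]
```

Call:
play_rows:
  steps:
    - [[0,0.0007,0.0072,0],[0,0.0006,0.0072,0],[0,0.0005,0.0065,0],[0,0.0005,0.006,0],[0,0.0005,0.005,0]]

```text
time: 13.03
ee_pos: [0.4964, 0.2893, 0.0319]
tcp_rot: [176.3, -0.5, -178.1]
wrist_force: [0.4, 0.1, -3.0]
opening: 0.0098
grasp_force: 48.8
```

Call:
play_rows:
  steps:
    - [[0,0.0003,0.003,0],[0,0.0003,0.003,0],[0,0,0.002,0],[0,0,0.001,0],[0,0,0,0]]

```text
time: 13.45
ee_pos: [0.4964, 0.2901, 0.0253]
tcp_rot: [176.3, -0.4, -178.1]
wrist_force: [-4.4, -3.7, 9.1]
opening: 0.01
grasp_force: 50.2
```

Call:
play_rows:
  steps:
    - [[0,0,0,0],[0,0,0,0],[0,0,0,0],[0,0,0,0],[0,0,0,0]]
  gripper: 0.04

```text
time: 13.87
ee_pos: [0.4966, 0.2905, 0.0239]
tcp_rot: [176.3, -0.4, -178.1]
wrist_force: [1.8, 1.5, 2.5]
opening: 0.04
grasp_force: 1.1
```

Call:
play_rows:
  steps:
    - [[0,0,-0.008,0],[0,0,-0.02,0],[0,0,-0.035,0],[0,0,-0.035,0],[0,0,-0.035,0]]

```text
time: 14.28
ee_pos: [0.4972, 0.2813, 0.1581]
tcp_rot: [176.3, -0.5, -178.1]
wrist_force: [1.0, 0.1, 0.7]
opening: 0.0399
grasp_force: 0.0
```

Run:
```python
from h import *
c=prof('top',0)
im=c['img']; hsv=cv2.cvtColor(im,cv2.COLOR_BGR2HSV)
x0,y0=380,185; sub=hsv[185:250,380:425]
cv2.imwrite('pics/t4.png',cv2.resize(im[180:255,235:430],None,fx=4,fy=4))
p=bot.get_obs()['ee_pos'];print(p,totool(np.array([.519,-.171,.13])-p))
```

```text
top    WWWWWWWWWWWW....WWWWW.B...WWWWWWB...WWWWWWBB......................................WWWWWWWWW
[0.49930507 0.28207393 0.16601665] [-0.0048 -0.4549  0.0049]
```

View pics/t4.png

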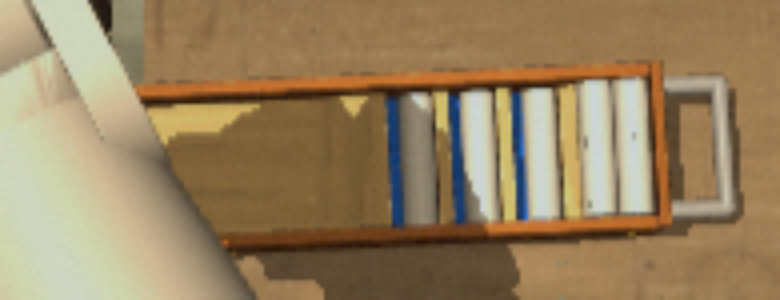

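Call:
play_rows:
  steps:
    - [[-0.0002,-0.02,0,0],[-0.0003,-0.038,0,0],[-0.0003,-0.038,0,0],[-0.0003,-0.038,0,0],[-0.0003,-0.038,0,0]]

```text
time: 14.75
ee_pos: [0.5043, 0.1087, 0.1454]
tcp_rot: [176.3, -0.5, -178.1]
wrist_force: [0.4, 0.4, 0.1]
opening: 0.0398
grasp_force: 0.0
```

Call:
play_rows:
  steps:
    - [[-0.0003,-0.038,0.001,0],[-0.0003,-0.038,0.001,0],[-0.0003,-0.038,0.001,0],[-0.0003,-0.038,0.001,0],[-0.0003,-0.038,0.001,0]]

```text
time: 15.17
ee_pos: [0.5119, -0.0808, 0.1282]
tcp_rot: [176.3, -0.4, -178.1]
wrist_force: [-0.5, 0.5, 0.1]
opening: 0.0403
grasp_force: 0.0
```

Call:
play_rows:
  steps:
    - [[-0.0003,-0.038,0,0],[-0.0003,-0.038,0,0],[0,-0.018,0,0],[0,0,0,0],[0,0,0,0]]

```text
time: 15.58
ee_pos: [0.5156, -0.1735, 0.1217]
tcp_rot: [176.3, -0.5, -178.2]
wrist_force: [-0.3, -0.1, -0.4]
opening: 0.0402
grasp_force: 0.0
```

Run:
```python
from h import *
c=bot.camera('top');print(ray(c,415.5,216.6,.046))
c=bot.camera('wrist'); cv2.imwrite('pics/w5.png',c['img'])
for p in [(.517,-.173,.04),(.475,-.173,.04),(.559,-.173,.04)]: print(np.round(proj(c,p)))
p=bot.get_obs()['ee_pos']
print(p,totool(np.array([.517,-.172,.0225])-p))
hs=cv2.cvtColor(c['img'],cv2.COLOR_BGR2HSV)
m=cv2.inRange(hs,(0,0,90),(180,40,255))
n,l,s,ce=cv2.connectedComponentsWithStats(m)
print([(list(s[i]),np.round(ce[i])) for i in range(1,n) if s[i,4]>400])
```

```text
[ 0.51918357 -0.17196682  0.046     ]
[312. 254.]
[314. 192.]
[311. 309.]
[ 0.51585243 -0.17205616  0.12200124] [-0.002  -0.0064  0.0993]
[([np.int32(300), np.int32(187), np.int32(72), np.int32(135), np.int32(3722)], array([324., 250.])), ([np.int32(511), np.int32(189), np.int32(44), np.int32(117), np.int32(2616)], array([532., 246.])), ([np.int32(565), np.int32(188), np.int32(47), np.int32(115), np.int32(2393)], array([588., 244.])), ([np.int32(457), np.int32(191), np.int32(40), np.int32(117), np.int32(2800)], array([476., 247.])), ([np.int32(390), np.int32(193), np.int32(74), np.int32(135), np.int32(7582)], array([426., 257.]))]
```

View pics/w5.png

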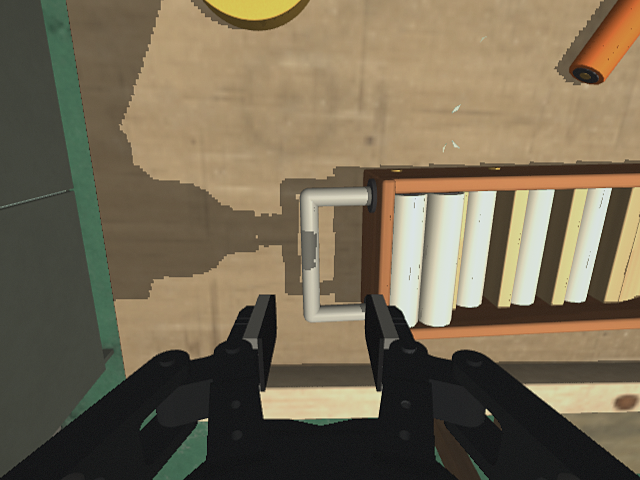

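Call:
play_rows:
  steps:
    - [[-0.0004,-0.0021,0.02,0],[-0.0004,-0.0021,0.02,0],[-0.0004,-0.0021,0.02,0],[-0.0004,-0.0021,0.02,0],[-0.0004,0,0.01,0]]

```text
time: 16.1
ee_pos: [0.5164, -0.1736, 0.0294]
tcp_rot: [176.2, -0.6, -178.0]
wrist_force: [-0.4, 0.3, 0.6]
opening: 0.0399
grasp_force: 0.0
```

Call:
play_rows:
  steps:
    - [[0,0,0.006,0],[0,0,0.003,0],[0,0,0,0],[0,0,0,0],[0,0,0,0]]

```text
time: 16.52
ee_pos: [0.5178, -0.1747, 0.0237]
tcp_rot: [176.3, -0.4, -178.1]
wrist_force: [0.1, -0.3, -0.6]
opening: 0.0401
grasp_force: 0.0
```

Call:
play_rows:
  steps:
    - [[0,0,0,0],[0,0,0,0],[0,0,0,0],[0,0,0,0],[0,0,0,0]]
  gripper: 0.0

```text
time: 16.93
ee_pos: [0.5175, -0.1742, 0.0233]
tcp_rot: [176.2, -0.4, -178.1]
wrist_force: [-1.8, 3.7, 6.4]
opening: 0.01
grasp_force: 48.9
```

Call:
play_rows:
  steps:
    - [[0,0,0,0],[0,0,0,0],[0,0,0,0],[0,0,0,0],[0,0,0,0]]

```text
time: 17.35
ee_pos: [0.5175, -0.1742, 0.0233]
tcp_rot: [176.2, -0.4, -178.1]
wrist_force: [-1.2, 3.6, 6.2]
opening: 0.0105
grasp_force: 48.9
```

Run:
```python
from h import *
p=bot.get_obs()['ee_pos'];print(p,tilt())
for a in range(0,35,5): print(a,np.round(arc(-a-1e-6,-5,1)[0]/5,5))
```

```text
[ 0.51748864 -0.17418275  0.02326658] 0.2670668495857377
0 [ 6.00e-05  1.50e-03 -7.24e-03]
5 [ 6.00e-05  2.12e-03 -7.08e-03]
10 [ 8.00e-05  2.74e-03 -6.88e-03]
15 [ 8.00e-05  3.32e-03 -6.60e-03]
20 [ 8.00e-05  3.88e-03 -6.30e-03]
25 [ 8.00e-05  4.42e-03 -5.94e-03]
30 [ 8.00e-05  4.92e-03 -5.52e-03]
```

Call:
play_rows:
  steps:
    - [[0,0.0008,-0.0037,0],[0,0.0014,-0.0073,0],[0,0.0015,-0.0072,0],[0,0.0016,-0.0072,0],[0,0.0017,-0.0072,0]]

```text
time: 17.77
ee_pos: [0.5172, -0.1698, 0.0562]
tcp_rot: [176.3, -0.5, -178.1]
wrist_force: [-0.8, -0.6, -4.8]
opening: 0.0101
grasp_force: 48.6
```

Call:
play_rows:
  steps:
    - [[0,0.002,-0.0071,0],[0,0.0021,-0.0071,0],[0,0.0022,-0.0071,0],[0,0.0023,-0.007,0],[0,0.0024,-0.007,0]]

```text
time: 18.18
ee_pos: [0.5173, -0.161, 0.0922]
tcp_rot: [176.3, -0.5, -178.1]
wrist_force: [-0.4, -3.2, -5.5]
opening: 0.01
grasp_force: 49.1
```

Call:
play_rows:
  steps:
    - [[0,0.0026,-0.0069,0],[0,0.0027,-0.0069,0],[0,0.0028,-0.0069,0],[0,0.0029,-0.0068,0],[0,0.003,-0.0068,0]]

```text
time: 18.6
ee_pos: [0.5172, -0.149, 0.1273]
tcp_rot: [176.3, -0.5, -178.1]
wrist_force: [-0.4, -3.6, -3.6]
opening: 0.0101
grasp_force: 48.7
```

Call:
play_rows:
  steps:
    - [[0,0.0032,-0.0067,0],[0,0.0033,-0.0066,0],[0,0.0034,-0.0066,0],[0,0.0035,-0.0065,0],[0,0.0018,-0.0033,0]]

```text
time: 19.02
ee_pos: [0.5172, -0.1355, 0.1584]
tcp_rot: [176.3, -0.4, -178.1]
wrist_force: [-0.7, -4.6, -3.7]
opening: 0.0101
grasp_force: 48.7
```

Run:
```python
from h import *
t=tilt(); print(t)
for h in (.04,.055): prof('top',-t,h); prof('scene',-t,h)
```

```text
19.274288500668327
top    .........WWWWWWWWWWWWW...BBWWWWWW...BWWWWWW................................................
scene  ........WWWWWWWWWWWWWWWW.....WWWWWW....WWWWWW..............................................
top    .........WWWWWWWWWWWW....BWWWWWW...BWWWWWW.................................................
scene  ..........WWWWWWWWWWWWWWWW.....WWWWW.....WWWWWW............................................
```

Call:
play_rows:
  steps:
    - [[0,0.0038,-0.0064,0],[0,0.0039,-0.0063,0],[0,0.004,-0.0062,0],[0,0.0041,-0.0062,0],[0,0.002,-0.003,0]]

```text
time: 19.63
ee_pos: [0.517, -0.1196, 0.1876]
tcp_rot: [176.3, -0.4, -178.1]
wrist_force: [0.6, -4.0, -3.0]
opening: 0.0098
grasp_force: 48.8
```

```bash
cat > w.py <<'E'
from h import *
t=tilt(); print(t,bot.get_obs()['time'])
prof('top',-t,.05); prof('scene',-t,.05)
E
python3 w.py
```

```text
23.714762814456915 19.6333
top    .........WWWWWWWWWWWW....BWWWWWW...BWWWWWW.................................................
scene  ..........WWWWWWWWWWWWWWW.....WWWWWW....WWWWWW.............................................
```

Call:
play_rows:
  steps:
    - [[0,0,0,0],[0,0,0,0],[0,0,0,0],[0,0,0,0],[0,0,0,0]]

```text
time: 20.15
ee_pos: [0.5167, -0.1201, 0.1862]
tcp_rot: [176.3, -0.5, -178.1]
wrist_force: [-0.7, -3.8, -2.9]
opening: 0.0101
grasp_force: 48.8
```

```bash
python3 w.py
```

```text
23.485976881383742 20.15
top    .........WWWWWWWWWWWW....BWWWWWW...BWWWWWW.................................................
scene  ..........WWWWWWWWWWWWWWW.....WWWWWW....WWWWWW.............................................
```

Call:
play_rows:
  steps:
    - [[0,0.0043,-0.006,0],[0,0.0044,-0.0059,0],[0,0.0044,-0.0059,0],[0,0,0,0],[0,0,0,0]]

```text
time: 20.67
ee_pos: [0.5167, -0.1079, 0.2056]
tcp_rot: [176.3, -0.4, -178.1]
wrist_force: [-0.2, -3.7, -2.4]
opening: 0.0098
grasp_force: 49.0
```

```bash
python3 w.py
```

```text
26.52685324017658 20.6667
top    .........WWWWWWWWWWWW....BWWWWWW....WWWWWW.................................................
scene  ..........WWWWWWWWWWWWWWW....WWWWWWW.....WWWWW.............................................
```

Call:
play_rows:
  steps:
    - [[0,0.0046,-0.0058,0],[0,0.0046,-0.0057,0],[0,0,0,0],[0,0,0,0],[0,0,0,0]]

```text
time: 21.18
ee_pos: [0.5163, -0.0998, 0.2167]
tcp_rot: [176.3, -0.5, -178.1]
wrist_force: [-1.0, -5.0, -1.9]
opening: 0.0102
grasp_force: 49.2
```

```bash
python3 w.py
```

```text
28.322112773883294 21.1833
top    ...............WWWWWW.WWWWWWWWWW...WWWWWWW.................................................
scene  ..................WWWWWWW..WWWWWWWWW...W.WWWWW.............................................
```

Call:
play_rows:
  steps:
    - [[0,0,0,0],[0,0,0,0],[0,0,0,0],[0,0,0,0],[0,0,0,0]]

```text
time: 21.7
ee_pos: [0.5163, -0.0996, 0.2171]
tcp_rot: [176.3, -0.5, -178.1]
wrist_force: [-0.7, -3.5, -6.0]
opening: 0.0103
grasp_force: 49.6
```

```bash
cat >> w.py <<'E'
c=bot.camera('top');hs=cv2.cvtColor(c['img'],cv2.COLOR_BGR2HSV)
cv2.imwrite('pics/last.png',cv2.resize(c['img'][170:260,230:430],None,fx=4,fy=4))
E
python3 w.py
```

```text
28.37704537744228 21.7
top    ...............WWWWWW....BWWWWWW...WWWWWWW.....................................WWWWWWWWWWWW
scene  ...................WWWWWW....WWWWWWW.....WWWWW...................................WWWWWWWWWW
```

View pics/last.png

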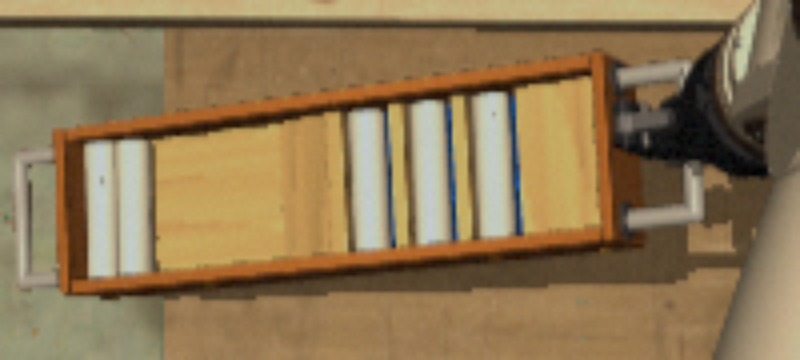

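The picture shows two rollers at the channel end (u 100 and 133) and one in each of the three pockets (u 368, 430 and 492). I'll lower the board now.

Call:
play_rows:
  steps:
    - [[0,-0.0023,0.0029,0],[0,-0.0046,0.0058,0],[0,-0.0045,0.0059,0],[0,-0.0044,0.006,0],[0,-0.0043,0.006,0]]

```text
time: 22.27
ee_pos: [0.5165, -0.1181, 0.188]
tcp_rot: [176.2, -0.5, -178.1]
wrist_force: [-0.2, 4.0, -3.5]
opening: 0.0102
grasp_force: 50.1
```

Call:
play_rows:
  steps:
    - [[0,-0.0041,0.0062,0],[0,-0.004,0.0062,0],[0,-0.0039,0.0063,0],[0,-0.0038,0.0064,0],[0,-0.0037,0.0064,0]]

```text
time: 22.68
ee_pos: [0.517, -0.1359, 0.1559]
tcp_rot: [176.3, -0.5, -178.1]
wrist_force: [-0.1, 2.8, -4.2]
opening: 0.0102
grasp_force: 49.3
```

Call:
play_rows:
  steps:
    - [[0,-0.0035,0.0065,0],[0,-0.0034,0.0066,0],[0,-0.0033,0.0066,0],[0,-0.0032,0.0067,0],[0,-0.0031,0.0067,0]]

```text
time: 23.1
ee_pos: [0.5172, -0.1501, 0.1217]
tcp_rot: [176.3, -0.5, -178.1]
wrist_force: [-0.8, 3.6, -3.3]
opening: 0.0101
grasp_force: 48.9
```

Call:
play_rows:
  steps:
    - [[0,-0.003,0.0068,0],[0,-0.0029,0.0068,0],[0,-0.0028,0.0069,0],[0,-0.0027,0.0069,0],[0,-0.0026,0.0069,0]]

```text
time: 23.52
ee_pos: [0.5173, -0.1617, 0.0866]
tcp_rot: [176.3, -0.5, -178.1]
wrist_force: [-0.2, 3.4, -4.2]
opening: 0.0101
grasp_force: 48.6
```

Call:
play_rows:
  steps:
    - [[0,-0.0024,0.007,0],[0,-0.0022,0.007,0],[0,-0.0021,0.0071,0],[0,-0.002,0.0071,0],[0,-0.0019,0.0071,0]]

```text
time: 23.93
ee_pos: [0.5173, -0.1698, 0.0507]
tcp_rot: [176.3, -0.5, -178.1]
wrist_force: [-0.1, 5.0, -3.7]
opening: 0.0101
grasp_force: 48.7
```

Run:
```python
from h import *
p=bot.get_obs()['ee_pos'];print(tilt(),p,totool(np.array([.5175,-.1742,.0237])-p))
```

```text
4.002459257029968 [ 0.51726468 -0.16983429  0.05065773] [-0.0003 -0.0061  0.0266]
```

Call:
play_rows:
  steps:
    - [[0,-0.0015,0.0065,0],[0,-0.0012,0.0055,0],[0,-0.001,0.0045,0],[0,-0.0008,0.0035,0],[0,-0.0005,0.002,0]]

```text
time: 24.35
ee_pos: [0.5171, -0.1733, 0.0286]
tcp_rot: [176.3, -0.5, -178.1]
wrist_force: [-0.1, 4.3, -4.2]
opening: 0.0097
grasp_force: 48.7
```

Call:
play_rows:
  steps:
    - [[0,-0.0004,0.0015,0],[0,-0.0004,0.001,0],[0,0,0.0005,0],[0,0,0,0],[0,0,0,0]]

```text
time: 24.77
ee_pos: [0.5176, -0.1735, 0.0283]
tcp_rot: [176.3, -0.4, -178.1]
wrist_force: [-5.8, 8.5, 13.7]
opening: 0.0101
grasp_force: 50.3
```

Call:
play_rows:
  steps:
    - [[0,0,0,0],[0,0,0,0],[0,0,0,0],[0,0,0,0],[0,0,0,0]]
  gripper: 0.04

```text
time: 25.18
ee_pos: [0.5174, -0.1743, 0.0261]
tcp_rot: [176.3, -0.5, -178.1]
wrist_force: [0.9, -0.1, 0.4]
opening: 0.04
grasp_force: 0.0
```

Call:
play_rows:
  steps:
    - [[0,0,-0.008,0],[0,0,-0.02,0],[0,0,-0.035,0],[0,0,-0.035,0],[0,0,-0.03,0]]

```text
time: 25.6
ee_pos: [0.5185, -0.1824, 0.1565]
tcp_rot: [176.3, -0.4, -178.1]
wrist_force: [0.3, 0.3, -0.0]
opening: 0.0398
grasp_force: 0.0
```

Call:
play_rows:
  steps:
    - [[0,-0.02,0,0],[0,-0.03,0,0],[0,-0.02,0,0],[0,0,0,0],[0,0,0,0]]

```text
time: 26.02
ee_pos: [0.5206, -0.2529, 0.1493]
tcp_rot: [176.3, -0.5, -178.2]
wrist_force: [-0.6, 0.6, -0.0]
opening: 0.0395
grasp_force: 0.0
```

Run:
```python
from h import *
prof('scene',0,.045)
c=prof('top',0,.045)
cv2.imwrite('pics/end.png',cv2.resize(c['img'][170:260,230:430],None,fx=4,fy=4))
```

```text
scene  .....................WWWWW.....WWWWW......WWWW...................................WWWWWWWW..
top    ................BBWWWWW...BBWWWWW...BBWWWWWW...................................WWWWWWWWWWWW
```

View pics/end.png

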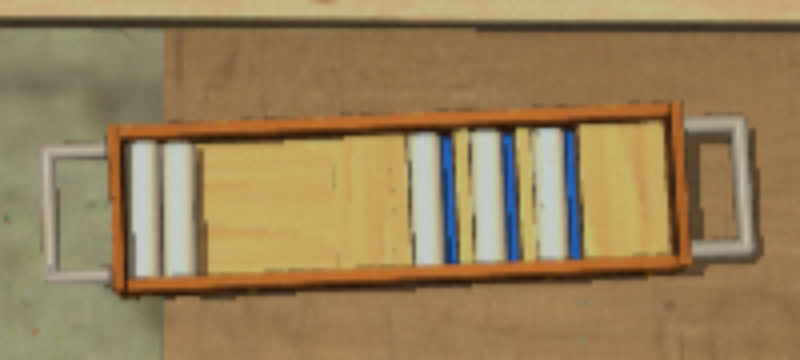

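The final picture shows the board flat. Two rollers are in the channel (u 143 and 180), and one is in each pocket (u 425, 488 and 548).

```bash
python3 -c "
from workcell import bot
print(bot.job_done())"
```

```text
the job is handed in; nothing more can be done
None
```

The job is handed in: the last picture shows the board flat on the bench, with three rollers in the pockets, two in the channel, and the gripper clear; no verdict was returned.

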